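# Find the tired spring on the test plate

## Task

Three coil springs of the same size stand on the spring test plate, and one of them is tired: pressed until its cap is level with the top of the gauge post behind it, it pushes back with only 8 to 9 N, where a sound spring gives 14 to 15 N. Press the springs straight down to that height one after another, gently and never clearly past it, holding each there for about a second to read the force, until you know which is the tired one. Then lift the tired spring off and put it in the specimen tray, leaving the other two standing on their spigots.

Things in the scene. Friction and masses are not known exactly. Their poses are not given: they have to be found in the camera images.
- tester: spring test plate, fixed: steel bed 104 (x) x 250 (y) mm, origin under its centre on the bench, z up, upper face at z = 12 mm. Three stations at x = -18 mm, y = -80, 0 and +80 mm: on each a steel spigot (14 mm across, 10 mm high, tapered tip) holds a spring's foot ring loosely. Behind each spring a gauge post
- gauge_top (a point): centre of the top of the middle gauge post. The posts are dark steel rods 8 mm across (foot 16 mm), 52 mm behind each spring (plate x = +34 mm, y = -80, 0, +80 mm). Their tops mark the test height for the springs' caps: 48 mm above the bed, z = 60 mm in the plate's frame. A free cap is at 70 mm: 10 mm compression at the mark
- spring_0_top (a point): coil spring 0: centre of the flat upper face of its steel cap. Dark wire coil, 26 mm across, between a steel foot ring (34 mm across, 7 high) and a steel cap (34 mm across, 14 high); 58 mm tall when free, 0.15 kg. The cap slides straight down (at most 16 mm) as the coil gives; push-back grows in proportion. Grip by the cap, from above. All three springs look the same
- spring_0_foot (a point): coil spring 0: centre of the underside of its foot ring (18 to 19 mm bore), the spring's z axis points from foot to cap; the cap's upper face is 58 mm along it when free
- spring_1_top (a point): coil spring 1: centre of the flat upper face of its steel cap. Dark wire coil, 26 mm across, between a steel foot ring (34 mm across, 7 high) and a steel cap (34 mm across, 14 high); 58 mm tall when free, 0.15 kg. The cap slides straight down (at most 16 mm) as the coil gives; push-back grows in proportion. Grip by the cap, from above. All three springs look the same
- spring_1_foot (a point): coil spring 1: centre of the underside of its foot ring (18 to 19 mm bore), the spring's z axis points from foot to cap; the cap's upper face is 58 mm along it when free
- spring_2_top (a point): coil spring 2: centre of the flat upper face of its steel cap. Dark wire coil, 26 mm across, between a steel foot ring (34 mm across, 7 high) and a steel cap (34 mm across, 14 high); 58 mm tall when free, 0.15 kg. The cap slides straight down (at most 16 mm) as the coil gives; push-back grows in proportion. Grip by the cap, from above. All three springs look the same
- spring_2_foot (a point): coil spring 2: centre of the underside of its foot ring (18 to 19 mm bore), the spring's z axis points from foot to cap; the cap's upper face is 58 mm along it when free
- specimen_tray: grey open tray, loose, 90 (x) x 120 (y) x 16 mm high, floor 3 mm thick, walls 3 mm; origin at the centre of its underside. A round mounted specimen 30 mm across and 21 mm high stands in its -y half, at y = -35 mm; the +y half is empty
Not all that is in view belongs to the job. Leave any green or orange look-alike of the part that bears spring_0_top alone.

How it is judged:
By the outcome, as a careful person would: the job done as asked, in the order asked, and still so for the second after the job is handed in, with the robot touching nothing.
It also fails if it takes over 62 s, if anything falls off the work surface, if the arm or the gripper's body presses on something with over 40 N, if the wrist force passes 120 N, or if a joint passes its speed limit or range.

## Robot

A 7-joint arm with a two-finger parallel gripper is mounted at the origin on a cart in front of the work surface, level with it; the furniture and walls round the work are solid. World frame = base frame: x ahead of the robot, y to its left, z up, the work surface at z = 0. Lengths are in m, angles in degrees, forces in N, time in s.
With the tool pointing down it reaches from about 0.425 to 0.875 m from the base axis. Payload 4.7 kg.
Tool frame: the origin (TCP) lies at the very end of the fingers, on their centre line; the grasp point (between the pads) lies env.tcp_to_grasp behind it (env.tcp_to_grasp is the distance from the TCP to the grasp point, in m); z points along the fingers, x is the direction in which the jaws open and shut, and the axes are right-handed (so a half turn about z gives the same grasp; the last joint's range is limited). The gripper opens to 87 mm and grips with 3 to 60 N. Pads are 19 mm wide; open, the fingers measure 117 mm over their backs; the gripper's body (75 mm by 190 mm) begins 51 mm behind the grasp point.
Start: joints at [-74.823, 18.392, -4.016, 83.108, 1.295, 78.541, -3.26], TCP at [0.161, 0.63, 0.223] pointing down, gripper open.
Joint ranges: [-163.93, 163.93], [-17.29, 119.83], [-79.2, 71.16], [3.27, 140.29], [-89.18, 269.18], [5.43, 117.66], [-154.24, 154.24]. Speed limits (degrees/s): [147.25, 147.25, 180, 180, 180, 180, 180].

## Interface

Orientations are given as [roll, pitch, yaw] about the fixed x, y, z axes, in that order (R = Rz(yaw) Ry(pitch) Rx(roll)).
In Python, from cell import env gives the robot as it stands. The module is installed in compiled form; this text tells all that it offers.
- The arm moves only by the tool send_rows, never from a script. Its argument "steps" is a list of rows, each a list of 3 entries, a list of its own where there are three numbers: the shift along the tool's x, y, z in m, then the turn, a rotation vector about the tool's x, y, z in rad, then the finger opening in m, from 0 to 0.087. A call has exactly 5 rows; each row is the pose to reach, as a shift and turn from the pose commanded when the call began, along the tool's axes at that moment; what a row does not reach only later rows make up. A row lasts 1/12 s, in which the tool goes at most 41.7 mm and 7.16 degrees, less where a joint would pass 70% of its speed; a pose out of reach is approached as far as the arm can. A call with a gripper value outside its range is refused whole. The fingers move at their own pace and stop on an object; "grip_force" is the grip in N (left out, the last holds). Time passes only in rows, so rows that repeat a pose let the fingers close, or fill a call up. It gives the time, the measured TCP pose, the force and the opening at its end, in the units of the state.
- env.get_obs(): the state, without advancing time (a new reading comes with each control period).
- env.read_camera(name): name is "side" or "top" or "wrist"; returns a dict with "pixels" (420x560x3 uint8, red, green, blue), "fx", "fy", "cx", "cy" (pixels), "k1" (the pictures are not rectified: a ray, as slopes to the right and down, at radius r is drawn at 1 + k1 r^2 times it, then the intrinsics apply), "position" and "rotation" of the camera in the world. Camera axes: x right, y up, looking along -z (the intrinsics and any distortion apply to the point x, -y, -z); pixel columns grow to the right and rows downward; lengths in m; the calibration is good to about 2 mm. A picture is of the moment at which its call begins. There is no depth.
- env.sign_off(): hands the job in, once; it reports no verdict.
The state is a dict: "time_s": time; "qpos": joint angles; "joint_velocities": joint speeds; "effort": joint torques, N m; "tool_pos": TCP position; "tool_rot": TCP orientation; "force": force on the tool from outside, world axes, zero at the start; "wrist_torque": the same for the moment, N m; "grip_width": finger opening in m.
Only numpy, scipy, OpenCV 4.12 (cv2) and the standard library are available. Lean on these libraries where they do the work, as an engineer would, in place of code of your own. Each camera call takes 0.05 s, during which the arm holds its last target.

## Working session

There is one attempt and no reset: what is moved stays moved. The work goes in short steps, Python scripts to look and compute and a tool call to move; the robot and the scene stay as the last step left them, time stands still between calls to the robot, and variables do not carry over. Pictures are saved under pics/ and viewed, and the job is handed in when it is done.

Besides the shell and the picture viewer there is one more tool, called as name(argument=value, ...) on one line, values as JSON. send_rows: Moves the arm, as the interface text tells. Its arguments: {"type":"object","properties":{"steps":{"type":"array"},"grip_force":{"type":"number"}},"required":["steps"]}

```bash
mkdir -p pics
python3 - <<'E'
from cell import env
import cv2,pickle
o=env.get_obs();print(o, env.tcp_to_grasp)
for n in ["side","top","wrist"]:
    c=env.read_camera(n);cv2.imwrite(f"pics/a_{n}.png",c["pixels"][:,:,::-1]);pickle.dump(c,open(f"a_{n}.pkl","wb"))
    print(n,{k:v for k,v in c.items() if k!="pixels"})
E
```

```text
{'time_s': 0.0, 'qpos': array([-74.82336101,  18.43827726,  -4.01621371,  83.17530851,
         1.29620137,  78.54098627,  -3.26256639]), 'joint_velocities': array([-0.00154857,  0.13807583, -0.01129189,  0.00448556,  0.05550432,
       -0.02475171, -0.02946021]), 'effort': array([-1.57730842e-04, -4.91313958e+01, -4.04158132e-01, -3.12521982e+01,
       -6.39849692e-02,  4.39915771e-02,  1.80127045e-04]), 'tool_pos': array([0.16121645, 0.6291132 , 0.22146693]), 'tool_rot': array([1.79993229e+02, 1.09257286e-01, 7.56314340e+01]), 'force': array([-0.86773476, -0.3832266 , -0.18687182]), 'wrist_torque': array([-0.00027092,  0.04399291,  0.0178617 ]), 'grip_width': 0.08689898955845429} 0.0187
side {'fx': 418.16175905542923, 'fy': 418.16175905542923, 'cx': 286.61055689589136, 'cy': 205.90740798982657, 'k1': -0.03586715950224184, 'position': array([0.28245167, 0.64354587, 0.48337302]), 'rotation': array([  65.33080304,    0.26248902, -156.97482473])}
top {'fx': 466.2741935326828, 'fy': 466.2741935326828, 'cx': 277.2318511116164, 'cy': 205.52646783324582, 'k1': -0.010088886143244807, 'position': array([ 0.46538915, -0.14406345,  1.20114357]), 'rotation': array([  7.7805324 ,  -1.13944174, -89.20199509])}
wrist {'fx': 322.9400798713444, 'fy': 322.9400798713444, 'cx': 281.50861608639656, 'cy': 210.47532700378324, 'k1': -0.05916364181985551, 'position': array([0.08760912, 0.64862389, 0.38340766]), 'rotation': array([-16.01581588,   0.10291033,  75.67954743])}
```

View pics/a_side.png

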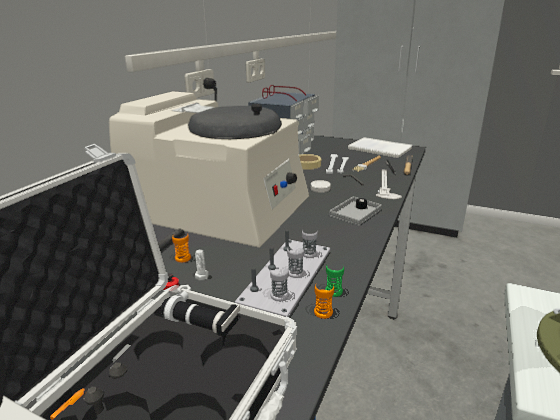

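View pics/a_top.png

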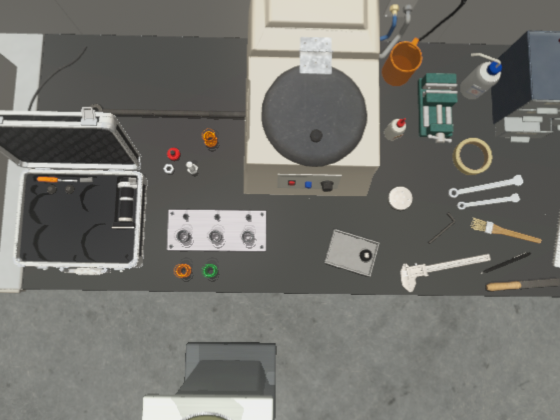

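View pics/a_wrist.png

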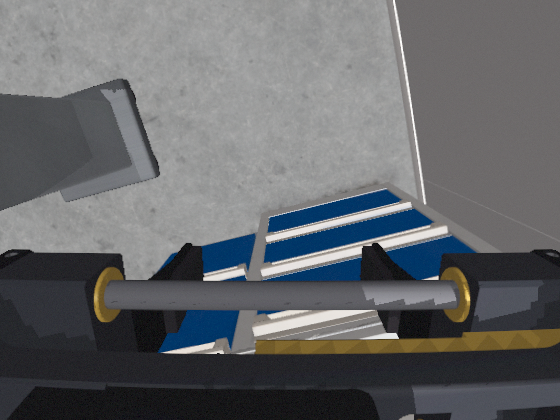

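```bash
cat > h.py <<'E'
import numpy as np,pickle,cv2
from scipy.spatial.transform import Rotation as Ro
def R(c): return Ro.from_euler('xyz',c['rotation'],degrees=True).as_matrix()
def K(c): return np.array([[c['fx'],0,c['cx']],[0,c['fy'],c['cy']],[0,0,1.]])
D=lambda c:np.array([c['k1'],0,0,0.])
def ray(c,px):
    s=cv2.undistortPoints(np.array(px,float).reshape(-1,1,2),K(c),D(c)).reshape(-1,2)
    return np.c_[s[:,0],-s[:,1],-np.ones(len(s))]@R(c).T
def onz(c,px,z):
    d=ray(c,px);t=(np.broadcast_to(z,len(d))-c['position'][2])/d[:,2];return c['position']+d*t[:,None]
def proj(c,P):
    p=(np.atleast_2d(P)-c['position'])@R(c);p=p*[1,-1,-1]
    return cv2.projectPoints(p,np.zeros(3),np.zeros(3),K(c),D(c))[0].reshape(-1,2)
def crop(c,x,y,w,h,s,fn):
    im=c['pixels'][y:y+h,x:x+w,::-1];cv2.imwrite(fn,cv2.resize(im,None,fx=s,fy=s,interpolation=cv2.INTER_CUBIC))
def ld(n): return pickle.load(open(n+'.pkl','rb'))
E
python3 - <<'E'
from h import *
c=ld('a_top');crop(c,155,195,120,90,6,'pics/b1.png');crop(c,315,220,80,60,8,'pics/b2.png')
c=ld('a_side');crop(c,225,220,130,100,6,'pics/b3.png')
E
```

```text
(no output)
```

View pics/b1.png

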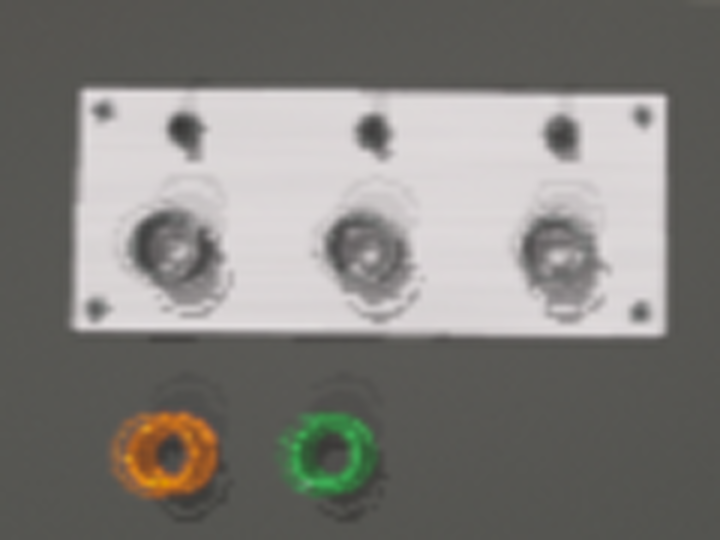

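View pics/b2.png

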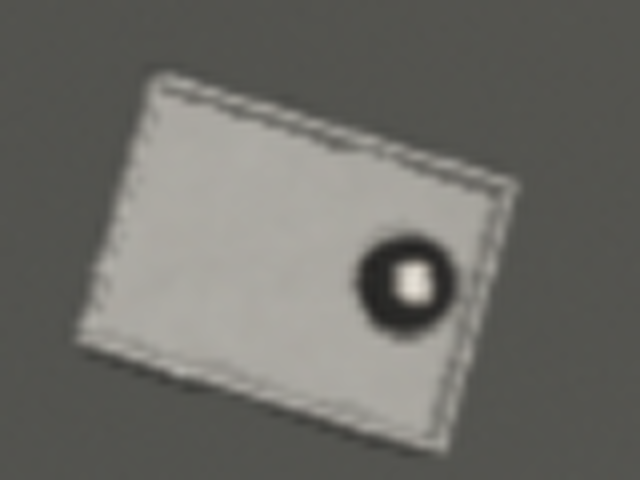

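View pics/b3.png

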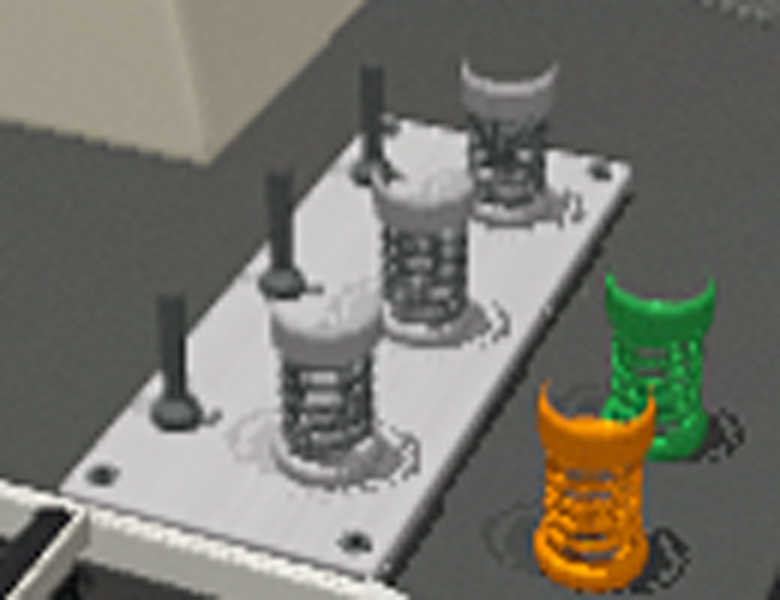

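Run:
```python
from h import *
c=ld('a_top');o=np.array([155,195])
px=(np.array([(80,88),(667,95),(667,333),(72,330)])+.5)/6+o-.5
P=onz(c,px,.012);print(P,np.linalg.norm(P-np.roll(P,-1,0),axis=1))
# local: TL=+x,+y ; TR=+x,-y; BR=-x,-y; BL=-x,+y
L=np.array([(52,125),(52,-125),(-52,-125),(-52,125)])/1e3
def fit(L,P):
    lc,pc=L.mean(0),P.mean(0);H=(L-lc).T@(P-pc);th=np.arctan2(H[0,1]-H[1,0],H[0,0]+H[1,1])
    r=np.array([[np.cos(th),-np.sin(th)],[np.sin(th),np.cos(th)]]);return th,r,pc-r@lc,(L@r.T+pc-r@lc-P)
th,r,t,e=fit(L,P[:,:2]);print(np.degrees(th),t,e)
S=np.array([(-.018,y) for y in(-.08,0,.08)])@r.T+t;print('springs',S)
G=np.array([(.034,y) for y in(-.08,0,.08)])@r.T+t
s=ld('a_side')
for z,nm,Q in((.07,'cap',S),(.06,'gauge',G)):
    W=np.c_[Q,np.full(3,z)]
    print(nm,'top crop',(proj(c,W)-o+.5)*6,'side crop',(proj(s,W)-[225,220]+.5)*6)
W=np.c_[L@r.T+t,np.full(4,.012)];print('side corners',(proj(s,W)-[225,220]+.5)*6)
o=np.array([315,220])
px=(np.array([(155,70),(520,182),(445,455),(78,342)])+.5)/8+o-.5
P=onz(c,px,.016);print(P,np.linalg.norm(P-np.roll(P,-1,0),axis=1))
Lt=np.array([(45,60),(45,-60),(-45,-60),(-45,60)])/1e3
th,r,t,e=fit(Lt,P[:,:2]);print('tray',np.degrees(th),t,e)
print('spec',(onz(c,(np.array([(405,285)])+.5)/8+o-.5,.021)[0,:2]-t)@r)
print('goal',r@[0,.025]+t)
```

```text
[[ 0.61393102  0.11440028  0.012     ]
 [ 0.61504328 -0.13612063  0.012     ]
 [ 0.51349993 -0.13787084  0.012     ]
 [ 0.51099998  0.11310088  0.012     ]] [0.25052338 0.10155843 0.25098417 0.10293924]
0.4767613194071269 [ 0.56336855 -0.01162258] [[ 3.95615681e-04 -5.94496841e-04]
 [ 1.36358907e-03 -6.49302350e-05]
 [-1.08945997e-03  8.19901132e-04]
 [-6.69744777e-04 -1.60474055e-04]]
springs [[ 0.54603485 -0.09176959]
 [ 0.54536917 -0.01177236]
 [ 0.5447035   0.06822487]]
cap top crop [[554.14982748 245.18029847]
 [355.78000629 243.76036111]
 [156.99313853 242.31904277]] side crop [[506.23195865  60.70200865]
 [422.70032927 167.80837643]
 [324.21046785 294.0096964 ]]
gauge top crop [[557.06090193 120.23765776]
 [361.6201893  118.69119479]
 [165.77308789 117.13602168]] side crop [[369.71568179  59.86990629]
 [277.49537998 164.02017716]
 [169.31616539 286.15487918]]
side corners [[ 55.39159931 483.44125302]
 [372.11938442 111.12845828]
 [630.71780515 162.30599053]
 [372.57314599 568.31097732]]
[[ 0.57131596 -0.31111489  0.016     ]
 [ 0.53731    -0.42775809  0.016     ]
 [ 0.45087236 -0.40263091  0.016     ]
 [ 0.4846881  -0.28649596  0.016     ]] [0.12149914 0.09001578 0.12095798 0.0900582 ]
tray -16.169808491276356 [ 0.5110466  -0.35699996] [[-0.00034043 -0.00079047]
 [ 0.00024733  0.00059986]
 [ 0.00024532  0.00053635]
 [-0.00015222 -0.00034574]]
spec [ 0.00222624 -0.0332004 ]
goal [ 0.51800873 -0.33298895]
```

send_rows(steps=[[[-0.02,0.023,-0.01],[0,0,0],0.0],[[-0.042,0.048,-0.02],[0,0,0],0.0],[[-0.064,0.073,-0.03],[0,0,0],0.0],[[-0.087,0.099,-0.04],[0,0,0],0.0],[[-0.11,0.125,-0.04],[0,0,0],0.0]], grip_force=20)

```text
time_s: 0.57
tool_pos: [0.2561, 0.4915, 0.2645]
tool_rot: [180.0, -0.2, 75.7]
force: [0.5, 0.4, 0.3]
grip_width: 0.0612
```

send_rows(steps=[[[-0.023,0.026,0],[0,0,0],0.0],[[-0.046,0.052,0],[0,0,0],0.0],[[-0.069,0.078,0],[0,0,0],0.0],[[-0.092,0.104,0],[0,0,0],0.0],[[-0.115,0.13,0],[0,0,0],0.0]])

```text
time_s: 0.98
tool_pos: [0.3531, 0.3468, 0.2625]
tool_rot: [-180.0, -0.0, 75.6]
force: [1.4, 0.2, 0.5]
grip_width: 0.0282
```

send_rows(steps=[[[-0.023,0.026,0],[0,0,0],0.0],[[-0.046,0.052,0],[0,0,0],0.0],[[-0.069,0.078,0],[0,0,0],0.0],[[-0.092,0.104,0],[0,0,0],0.0],[[-0.115,0.13,0],[0,0,0],0.0]])

```text
time_s: 1.4
tool_pos: [0.4504, 0.2031, 0.2625]
tool_rot: [-180.0, -0.0, 75.6]
force: [0.3, 1.1, 0.2]
grip_width: 0.0017
```

send_rows(steps=[[[-0.022,0.025,0],[0,0,0],0.0],[[-0.044,0.05,0],[0,0,0],0.0],[[-0.066,0.075,0],[0,0,0],0.0],[[-0.088,0.1,0],[0,0,0],0.0],[[-0.109,0.125,0],[0,0,0],0.0]])

```text
time_s: 1.82
tool_pos: [0.5444, 0.0665, 0.2625]
tool_rot: [-180.0, -0.0, 75.6]
force: [-0.6, 0.2, 0.1]
grip_width: 0.0008
```

send_rows(steps=[[[0,0,0.02],[0,0,-0.09],0.0],[[0,0,0.05],[0,0,-0.18],0.0],[[0,0,0.08],[0,0,-0.259],0.0],[[0,0,0.1],[0,0,-0.259],0.0],[[0,0,0.1],[0,0,-0.259],0.0]])

```text
time_s: 2.23
tool_pos: [0.5405, 0.0676, 0.1577]
tool_rot: [-179.5, 0.1, 90.5]
force: [-1.3, -0.3, -0.2]
grip_width: 0.0003
```

Run:
```python
from h import *
from cell import env
for i in range(2):
  for n in ["side","wrist","top"]:
    c=env.read_camera(n);pickle.dump(c,open(f"c_{n}.pkl","wb"))
o=env.get_obs();print(o['tool_pos'],o['tool_rot'],o['force'])
crop(ld('c_side'),195,150,200,150,4,'pics/c1.png');cv2.imwrite('pics/c2.png',ld('c_wrist')['pixels'][:,:,::-1]);crop(ld('c_top'),155,175,120,90,6,'pics/c3.png')
```

```text
[0.54520754 0.06845125 0.16448244] [ 1.79816211e+02 -5.85960232e-02  9.04722005e+01] [-0.36933584 -0.26111186  0.41525761]
```

View pics/c1.png

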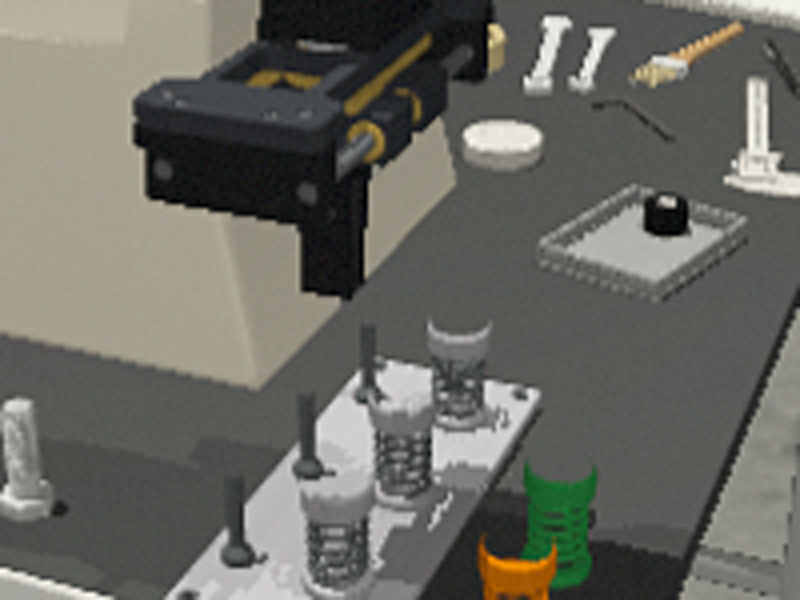

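View pics/c2.png

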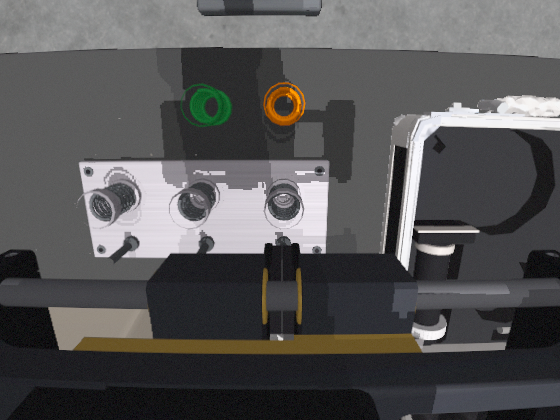

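View pics/c3.png

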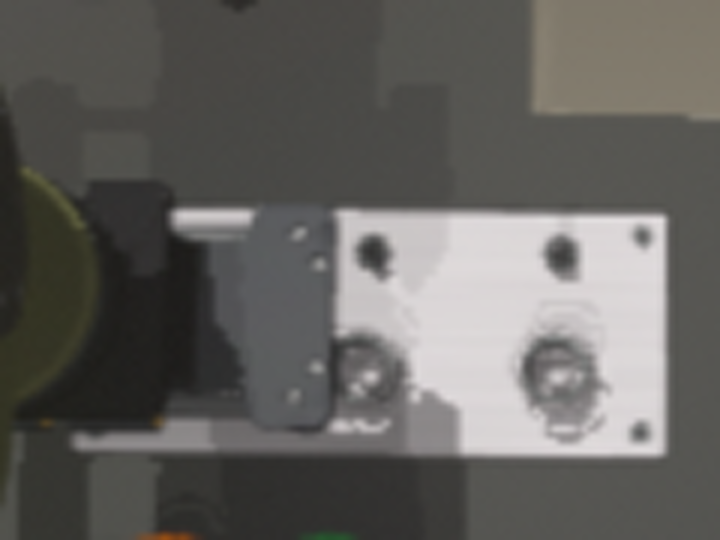

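Run:
```python
from h import *
c=ld('c_wrist')
print(onz(c,[(79,161),(329,160)],.012))
print(proj(c,[(.5114,.1131,.012),(.5135,-.137,.012)]))
print('caps',proj(c,[(.546,-.0918,.07),(.5454,-.0118,.07),(.5447,.0682,.07)]))
crop(c,70,150,280,120,2.8,'pics/d.png')
```

```text
[[ 0.51020749 -0.13256832  0.012     ]
 [ 0.5082134   0.11472199  0.012     ]]
[[327.18469163 163.25761967]
 [ 75.2676654  164.31572455]]
caps [[ 91.2441029  212.50288536]
 [184.44479926 212.63985597]
 [280.69150903 212.63992305]]
```

View pics/d.png

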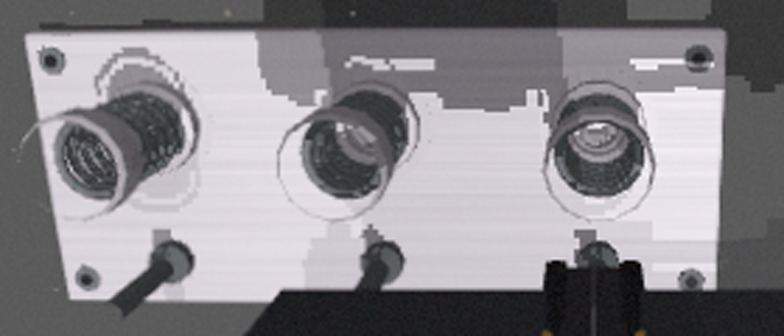

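send_rows(steps=[[[0.0012,-0.0017,0.025],[0,0,0],0.0],[[0.0012,-0.0017,0.05],[0,0,0],0.0],[[0.0012,-0.0017,0.07],[0,0,0],0.0],[[0.0012,-0.0017,0.083],[0,0,0],0.0],[[0.0012,-0.0017,0.086],[0,0,0],0.0]])

```text
time_s: 2.95
tool_pos: [0.5413, 0.0694, 0.0753]
tool_rot: [-179.9, 0.0, 90.5]
force: [-0.8, -0.2, -0.0]
grip_width: 0.0002
```

send_rows(steps=[[[0,0,0.002],[0,0,0],0.0],[[0,0,0.004],[0,0,0],0.0],[[0,0,0.006],[0,0,0],0.0],[[0,0,0.008],[0,0,0],0.0],[[0,0,0.009],[0,0,0],0.0]])

```text
time_s: 3.37
tool_pos: [0.5433, 0.0696, 0.0685]
tool_rot: [179.9, -0.0, 90.5]
force: [-0.5, 0.4, 2.4]
grip_width: 0.0005
```

send_rows(steps=[[[0,0,0.001],[0,0,0],0.0],[[0,0,0.002],[0,0,0],0.0],[[0,0,0.003],[0,0,0],0.0],[[0,0,0.004],[0,0,0],0.0],[[0,0,0.004],[0,0,0],0.0]])

```text
time_s: 3.78
tool_pos: [0.5433, 0.0696, 0.0648]
tool_rot: [179.9, -0.0, 90.5]
force: [-0.9, 0.0, 7.7]
grip_width: 0.0003
```

send_rows(steps=[[[0,0,0.001],[0,0,0],0.0],[[0,0,0.002],[0,0,0],0.0],[[0,0,0.003],[0,0,0],0.0],[[0,0,0.004],[0,0,0],0.0],[[0,0,0.0045],[0,0,0],0.0]])

```text
time_s: 4.2
tool_pos: [0.5435, 0.0696, 0.0611]
tool_rot: [179.9, -0.1, 90.5]
force: [-3.2, 0.2, 14.9]
grip_width: 0.0006
```

send_rows(steps=[[[0,0,0.0003],[0,0,0],0.0],[[0,0,0.0003],[0,0,0],0.0],[[0,0,0.0003],[0,0,0],0.0],[[0,0,0.0003],[0,0,0],0.0],[[0,0,0.0003],[0,0,0],0.0]])

```text
time_s: 4.62
tool_pos: [0.5435, 0.0696, 0.061]
tool_rot: [179.9, -0.1, 90.5]
force: [-2.8, -0.2, 13.0]
grip_width: 0.0005
```

send_rows(steps=[[[0,0,0.0005],[0,0,0],0.0],[[0,0,0.0009],[0,0,0],0.0],[[0,0,0.0009],[0,0,0],0.0],[[0,0,0.0009],[0,0,0],0.0],[[0,0,0.0009],[0,0,0],0.0]])

```text
time_s: 5.03
tool_pos: [0.5435, 0.0696, 0.0603]
tool_rot: [179.9, -0.1, 90.5]
force: [-2.5, -0.2, 15.2]
grip_width: 0.0006
```

send_rows(steps=[[[0,0,0],[0,0,0],0.0],[[0,0,0],[0,0,0],0.0],[[0,0,0],[0,0,0],0.0],[[0,0,0],[0,0,0],0.0],[[0,0,0],[0,0,0],0.0]])

```text
time_s: 5.45
tool_pos: [0.5435, 0.0696, 0.0603]
tool_rot: [179.9, -0.1, 90.5]
force: [-3.2, 0.5, 15.3]
grip_width: 0.0003
```

Run:
```python
from h import *
from cell import env
c=env.read_camera("side");o=env.get_obs();print(o['tool_pos'],o['tool_rot'],o['force'])
crop(c,225,220,130,100,6,'pics/e.png')
```

```text
[0.54352977 0.06960555 0.06031548] [ 1.79867021e+02 -8.05359661e-02  9.04671116e+01] [-3.95878223  0.50999754 15.70709873]
```

View pics/e.png

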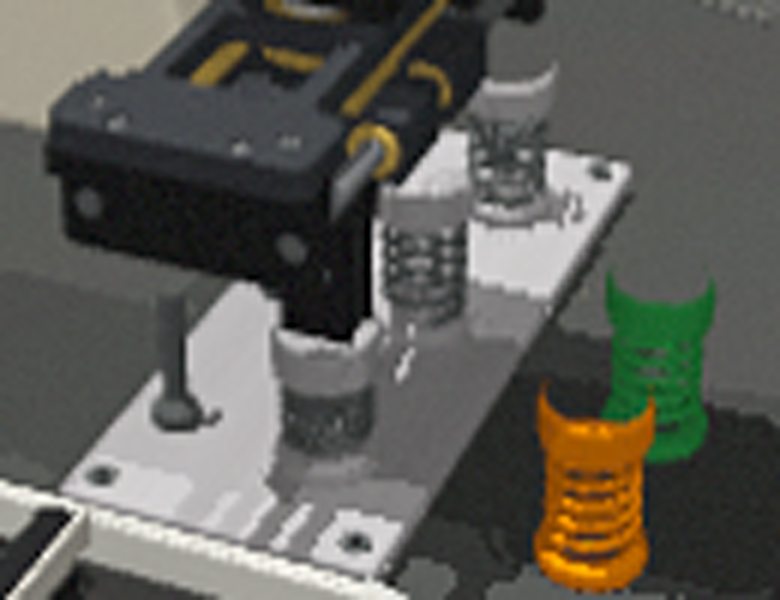

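send_rows(steps=[[[0,0,0],[0,0,0],0.0],[[0,0,0],[0,0,0],0.0],[[0,0,0],[0,0,0],0.0],[[0,0,0],[0,0,0],0.0],[[0,0,0],[0,0,0],0.0]])

```text
time_s: 5.92
tool_pos: [0.5436, 0.0696, 0.0603]
tool_rot: [179.9, -0.1, 90.5]
force: [-3.3, -0.5, 14.9]
grip_width: 0.0004
```

send_rows(steps=[[[0,0,-0.003],[0,0,0],0.0],[[0,0,-0.006],[0,0,0],0.0],[[0,0,-0.01],[0,0,0],0.0],[[0,0,-0.016],[0,0,0],0.0],[[0,0,-0.026],[0,0,0],0.0]])

```text
time_s: 6.33
tool_pos: [0.541, 0.0691, 0.0832]
tool_rot: [-179.8, 0.0, 90.5]
force: [0.0, 0.3, -0.5]
grip_width: 0.0007
```

send_rows(steps=[[[-0.01,0,-0.005],[0,0,0],0.0],[[-0.035,0,-0.005],[0,0,0],0.0],[[-0.06,0,-0.005],[0,0,0],0.0],[[-0.08,0,-0.003],[0,0,0],0.0],[[-0.08,0,0],[0,0,0],0.0]])

```text
time_s: 6.75
tool_pos: [0.5427, -0.0173, 0.0845]
tool_rot: [180.0, 0.2, 90.1]
force: [-0.4, -0.3, 0.6]
grip_width: 0.0004
```

send_rows(steps=[[[0,0,0.003],[0,0,0],0.0],[[0,0,0.006],[0,0,0],0.0],[[0,0,0.009],[0,0,0],0.0],[[0,0,0.011],[0,0,0],0.0],[[0,0,0.011],[0,0,0],0.0]])

```text
time_s: 7.17
tool_pos: [0.5425, -0.0097, 0.0722]
tool_rot: [-179.9, -0.0, 90.6]
force: [-0.3, 0.2, -0.4]
grip_width: 0.0003
```

send_rows(steps=[[[0,0.0005,0.002],[0,0,0],0.0],[[0,0.0005,0.004],[0,0,0],0.0],[[0,0.0005,0.006],[0,0,0],0.0],[[0,0.0005,0.008],[0,0,0],0.0],[[0,0.0005,0.008],[0,0,0],0.0]])

```text
time_s: 7.58
tool_pos: [0.5439, -0.0102, 0.0655]
tool_rot: [180.0, -0.0, 90.5]
force: [-1.7, 1.9, 6.9]
grip_width: 0.0006
```

send_rows(steps=[[[0,0,0.001],[0,0,0],0.0],[[0,0,0.002],[0,0,0],0.0],[[0,0,0.003],[0,0,0],0.0],[[0,0,0.003],[0,0,0],0.0],[[0,0,0.003],[0,0,0],0.0]])

```text
time_s: 8.0
tool_pos: [0.544, -0.0102, 0.0633]
tool_rot: [179.9, -0.1, 90.5]
force: [-3.2, 1.8, 10.3]
grip_width: 0.0002
```

send_rows(steps=[[[0,0,0.001],[0,0,0],0.0],[[0,0,0.002],[0,0,0],0.0],[[0,0,0.0027],[0,0,0],0.0],[[0,0,0.0032],[0,0,0],0.0],[[0,0,0.0032],[0,0,0],0.0]])

```text
time_s: 8.42
tool_pos: [0.5441, -0.0102, 0.0606]
tool_rot: [179.9, -0.1, 90.5]
force: [-4.9, 1.5, 13.9]
grip_width: 0.0004
```

send_rows(steps=[[[0,0,0],[0,0,0],0.0],[[0,0,0],[0,0,0],0.0],[[0,0,0],[0,0,0],0.0],[[0,0,0],[0,0,0],0.0],[[0,0,0],[0,0,0],0.0]])

```text
time_s: 8.83
tool_pos: [0.5442, -0.0102, 0.0607]
tool_rot: [179.9, -0.1, 90.5]
force: [-4.4, 1.1, 14.2]
grip_width: 0.0005
```

send_rows(steps=[[[0,0,0],[0,0,0],0.0],[[0,0,0],[0,0,0],0.0],[[0,0,0],[0,0,0],0.0],[[0,0,0],[0,0,0],0.0],[[0,0,0],[0,0,0],0.0]])

```text
time_s: 9.25
tool_pos: [0.5442, -0.0102, 0.0607]
tool_rot: [179.9, -0.1, 90.5]
force: [-5.4, 0.3, 13.9]
grip_width: 0.0003
```

send_rows(steps=[[[0,0,0],[0,0,0],0.0],[[0,0,0],[0,0,0],0.0],[[0,0,0],[0,0,0],0.0],[[0,0,0],[0,0,0],0.0],[[0,0,0],[0,0,0],0.0]])

```text
time_s: 9.67
tool_pos: [0.5441, -0.0102, 0.0607]
tool_rot: [179.9, -0.1, 90.5]
force: [-4.0, 2.5, 15.6]
grip_width: 0.0001
```

send_rows(steps=[[[0,0,-0.003],[0,0,0],0.0],[[0,0,-0.006],[0,0,0],0.0],[[0,0,-0.01],[0,0,0],0.0],[[0,0,-0.016],[0,0,0],0.0],[[0,0,-0.026],[0,0,0],0.0]])

```text
time_s: 10.08
tool_pos: [0.5426, -0.0108, 0.0842]
tool_rot: [-179.9, 0.0, 90.5]
force: [0.3, -0.3, -0.4]
grip_width: 0.0009
```

send_rows(steps=[[[-0.01,0,-0.005],[0,0,0],0.0],[[-0.035,0,-0.005],[0,0,0],0.0],[[-0.06,0,-0.005],[0,0,0],0.0],[[-0.08,0,-0.003],[0,0,0],0.0],[[-0.08,0,0],[0,0,0],0.0]])

```text
time_s: 10.5
tool_pos: [0.5438, -0.0975, 0.0856]
tool_rot: [179.9, 0.2, 90.1]
force: [0.1, -0.7, 0.4]
grip_width: 0.0005
```

send_rows(steps=[[[0,0,0.003],[0,0,0],0.0],[[0,0,0.006],[0,0,0],0.0],[[0,0,0.009],[0,0,0],0.0],[[0,0,0.011],[0,0,0],0.0],[[0,0,0.011],[0,0,0],0.0]])

```text
time_s: 10.92
tool_pos: [0.5438, -0.0895, 0.073]
tool_rot: [-179.9, -0.0, 90.6]
force: [-0.6, 0.9, -0.2]
grip_width: 0.0001
```

send_rows(steps=[[[0,0.0005,0.002],[0,0,0],0.0],[[0,0.0005,0.004],[0,0,0],0.0],[[0,0.0005,0.006],[0,0,0],0.0],[[0,0.0005,0.008],[0,0,0],0.0],[[0,0.0005,0.008],[0,0,0],0.0]])

```text
time_s: 11.33
tool_pos: [0.545, -0.0903, 0.0658]
tool_rot: [180.0, -0.0, 90.5]
force: [-0.2, 0.8, 4.0]
grip_width: 0.0004
```

send_rows(steps=[[[0,0,0.001],[0,0,0],0.0],[[0,0,0.002],[0,0,0],0.0],[[0,0,0.003],[0,0,0],0.0],[[0,0,0.004],[0,0,0],0.0],[[0,0,0.0048],[0,0,0],0.0]])

```text
time_s: 11.75
tool_pos: [0.5451, -0.0904, 0.0615]
tool_rot: [179.9, -0.0, 90.5]
force: [-1.1, 1.3, 8.5]
grip_width: 0.0007
```

send_rows(steps=[[[0,0,0],[0,0,0],0.0],[[0,0,0],[0,0,0],0.0],[[0,0,0],[0,0,0],0.0],[[0,0,0],[0,0,0],0.0],[[0,0,0],[0,0,0],0.0]])

```text
time_s: 12.17
tool_pos: [0.5451, -0.0903, 0.0617]
tool_rot: [179.9, -0.0, 90.5]
force: [-1.6, 2.1, 7.0]
grip_width: 0.0003
```

send_rows(steps=[[[0,0,0.0007],[0,0,0],0.0],[[0,0,0.0014],[0,0,0],0.0],[[0,0,0.0014],[0,0,0],0.0],[[0,0,0.0014],[0,0,0],0.0],[[0,0,0.0014],[0,0,0],0.0]])

```text
time_s: 12.58
tool_pos: [0.5451, -0.0903, 0.0605]
tool_rot: [179.9, -0.1, 90.5]
force: [-1.4, 1.6, 8.6]
grip_width: 0.0004
```

send_rows(steps=[[[0,0,0],[0,0,0],0.0],[[0,0,0],[0,0,0],0.0],[[0,0,0],[0,0,0],0.0],[[0,0,0],[0,0,0],0.0],[[0,0,0],[0,0,0],0.0]])

```text
time_s: 13.0
tool_pos: [0.5451, -0.0903, 0.0605]
tool_rot: [179.9, -0.0, 90.5]
force: [-2.0, 1.7, 8.5]
grip_width: 0.0005
```

send_rows(steps=[[[0,0,0],[0,0,0],0.0],[[0,0,0],[0,0,0],0.0],[[0,0,0],[0,0,0],0.0],[[0,0,0],[0,0,0],0.0],[[0,0,0],[0,0,0],0.0]])

```text
time_s: 13.42
tool_pos: [0.5451, -0.0903, 0.0605]
tool_rot: [179.9, -0.1, 90.5]
force: [-1.3, 1.6, 9.2]
grip_width: 0.0006
```

send_rows(steps=[[[0,0,0],[0,0,0],0.0],[[0,0,0],[0,0,0],0.0],[[0,0,0],[0,0,0],0.0],[[0,0,0],[0,0,0],0.0],[[0,0,0],[0,0,0],0.0]])

```text
time_s: 13.83
tool_pos: [0.5451, -0.0903, 0.0605]
tool_rot: [179.9, -0.1, 90.5]
force: [-1.5, 1.5, 9.0]
grip_width: 0.0004
```

send_rows(steps=[[[0,0,-0.003],[0,0,0],0.0],[[0,0,-0.006],[0,0,0],0.0],[[0,0,-0.012],[0,0,0],0.0],[[0,0,-0.02],[0,0,0],0.0],[[0,0,-0.035],[0,0,0],0.0]])

```text
time_s: 14.25
tool_pos: [0.5429, -0.0909, 0.0934]
tool_rot: [-179.8, 0.0, 90.5]
force: [-0.7, 1.0, -0.1]
grip_width: 0.0007
```

send_rows(steps=[[[0,0,-0.005],[0,0,0],0.056],[[0,0,-0.005],[0,0,0],0.056],[[0,0,-0.005],[0,0,0],0.056],[[0,0,-0.005],[0,0,0],0.056],[[0,0,-0.005],[0,0,0],0.056]])

```text
time_s: 14.67
tool_pos: [0.5439, -0.0906, 0.0986]
tool_rot: [-179.9, 0.0, 90.5]
force: [0.2, 0.1, -0.2]
grip_width: 0.0259
```

send_rows(steps=[[[0,0,0],[0,0,0],0.056],[[0,0,0],[0,0,0],0.056],[[0,0,0],[0,0,0],0.056],[[0,0,0],[0,0,0],0.056],[[0,0,0],[0,0,0],0.056]])

```text
time_s: 15.08
tool_pos: [0.5445, -0.0907, 0.0994]
tool_rot: [-180.0, 0.0, 90.5]
force: [0.3, 0.1, -0.1]
grip_width: 0.0539
```

Run:
```python
from h import *
from cell import env
c=env.read_camera("wrist");t=env.read_camera("top");s=env.read_camera("side");o=env.get_obs();print(o['tool_pos'],o['tool_rot'],o['force'],o['grip_width'])
cv2.imwrite('pics/f1.png',c['pixels'][:,:,::-1]);crop(t,155,175,120,90,6,'pics/f2.png');crop(s,225,200,130,100,6,'pics/f3.png')
```

```text
[ 0.544587   -0.09059865  0.09946414] [ 1.79997415e+02 -5.78171289e-03  9.04709249e+01] [ 0.36586077  0.39138889 -0.98165173] 0.05543307023483276
```

View pics/f1.png

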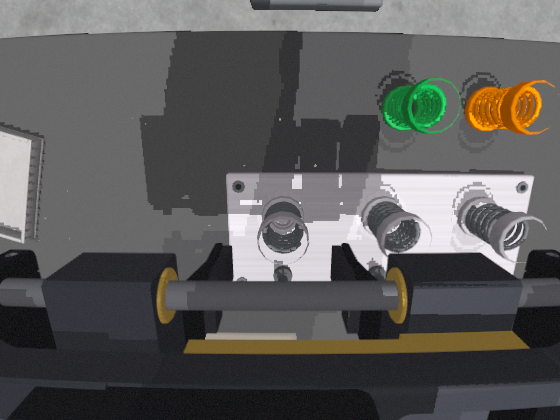

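View pics/f3.png

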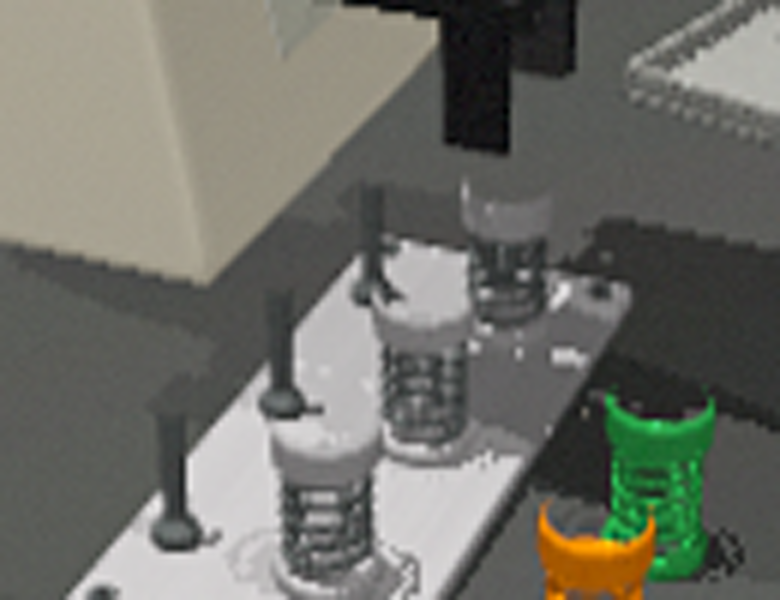

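send_rows(steps=[[[0.0005,0,0.01],[0,0,0],0.056],[[0.0005,0,0.022],[0,0,0],0.056],[[0.0005,0,0.034],[0,0,0],0.056],[[0.0005,0,0.046],[0,0,0],0.056],[[0.0005,0,0.0535],[0,0,0],0.056]])

```text
time_s: 15.65
tool_pos: [0.5431, -0.09, 0.0434]
tool_rot: [-179.8, 0.0, 90.5]
force: [-0.3, -0.5, -0.4]
grip_width: 0.0563
```

send_rows(steps=[[[0,0,0],[0,0,0],0.045],[[0,0,0],[0,0,0],0.04],[[0,0,0],[0,0,0],0.037],[[0,0,0],[0,0,0],0.034],[[0,0,0],[0,0,0],0.03]], grip_force=20)

```text
time_s: 16.07
tool_pos: [0.5452, -0.0902, 0.0466]
tool_rot: [179.9, -0.0, 90.5]
force: [-0.5, -0.2, 0.6]
grip_width: 0.0343
```

send_rows(steps=[[[0,0,0],[0,0,0],0.025],[[0,0,0],[0,0,0],0.025],[[0,0,0],[0,0,0],0.025],[[0,0,0],[0,0,0],0.025],[[0,0,0],[0,0,0],0.025]])

```text
time_s: 16.48
tool_pos: [0.5449, -0.0901, 0.0462]
tool_rot: [180.0, -0.0, 90.5]
force: [0.2, 0.7, 0.7]
grip_width: 0.0326
```

send_rows(steps=[[[0,0,-0.003],[0,0,0],0.025],[[0,0,-0.007],[0,0,0],0.025],[[0,0,-0.012],[0,0,0],0.025],[[0,0,-0.019],[0,0,0],0.025],[[0,0,-0.028],[0,0,0],0.025]])

```text
time_s: 16.9
tool_pos: [0.544, -0.0901, 0.0743]
tool_rot: [-179.9, -0.0, 90.5]
force: [-0.1, 0.3, -1.6]
grip_width: 0.0327
```

send_rows(steps=[[[0,0,-0.012],[0,0,0],0.025],[[0,0,-0.024],[0,0,0],0.025],[[0,0,-0.036],[0,0,0],0.025],[[0,0,-0.044],[0,0,0],0.025],[[0,0,-0.05],[0,0,0],0.025]])

```text
time_s: 17.32
tool_pos: [0.5453, -0.0902, 0.1258]
tool_rot: [179.9, -0.0, 90.5]
force: [-0.8, 1.2, -0.5]
grip_width: 0.033
```

Run:
```python
from h import *
from cell import env
t=env.read_camera("wrist");t=env.read_camera("top");s=env.read_camera("side");o=env.get_obs();print(o['tool_pos'],o['tool_rot'],o['force'],o['grip_width'],o['qpos'])
crop(s,225,150,130,100,6,'pics/g3.png');pickle.dump(t,open('g_top.pkl','wb'));pickle.dump(s,open('g_side.pkl','wb'));crop(t,235,190,160,100,5,'pics/g2.png');crop(s,300,180,100,75,8,'pics/g4.png')
```

```text
[ 0.54481865 -0.09003622  0.12442822] [ 1.79947084e+02 -1.66916704e-02  9.04793132e+01] [-0.07712879  0.74787798 -1.19943436] 0.03267515774928275 [-23.52797043  11.57748577  33.81571598 105.38529715  -7.10311527
  65.07493692 103.22526403]
```

View pics/g3.png

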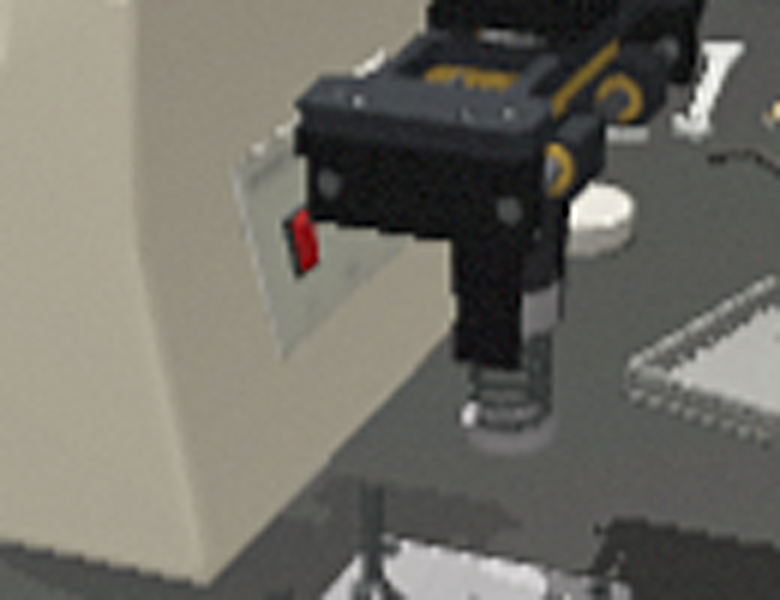

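View pics/g2.png

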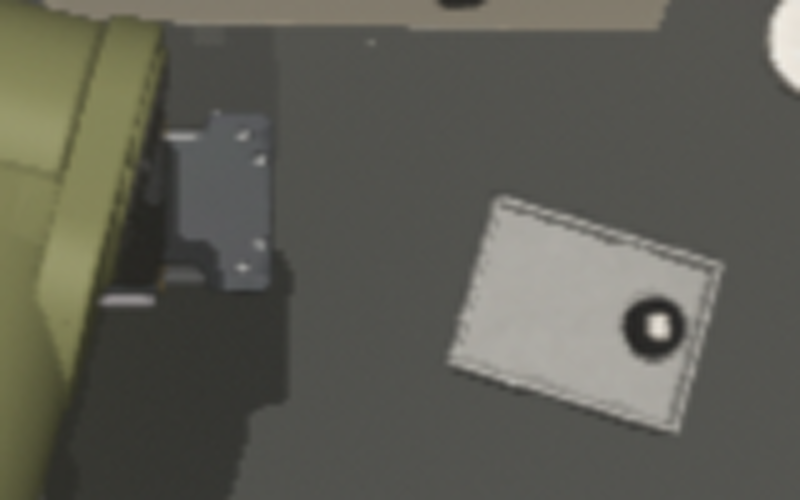

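View pics/g4.png

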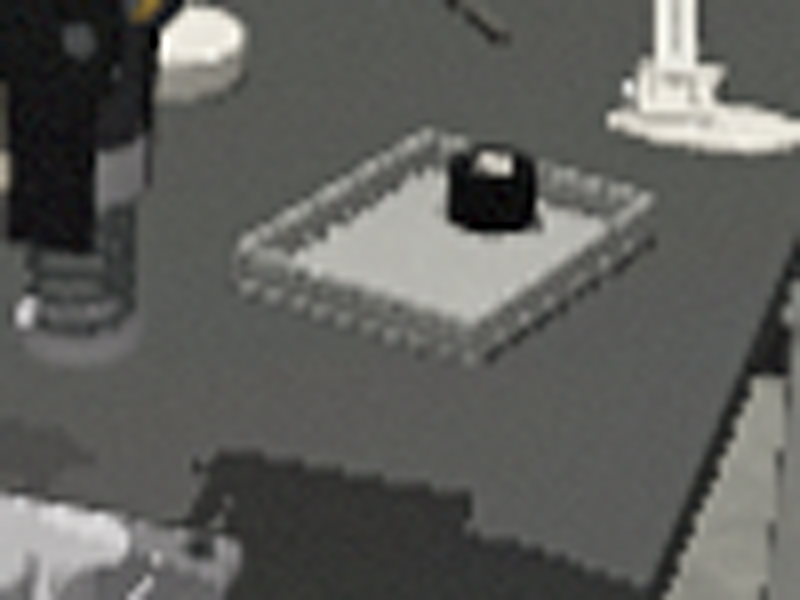

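send_rows(steps=[[[-0.015,-0.003,0],[0,0,0.03],0.025],[[-0.04,-0.006,0],[0,0,0.06],0.025],[[-0.066,-0.009,0],[0,0,0.09],0.025],[[-0.092,-0.012,0],[0,0,0.12],0.025],[[-0.12,-0.015,0],[0,0,0.14],0.025]])

```text
time_s: 17.88
tool_pos: [0.5293, -0.2121, 0.1231]
tool_rot: [-179.9, 0.0, 82.3]
force: [0.4, 0.0, -1.3]
grip_width: 0.0325
```

send_rows(steps=[[[-0.03,0.001,0],[0,0,0.03],0.025],[[-0.06,0.002,0],[0,0,0.06],0.025],[[-0.088,0.003,0],[0,0,0.09],0.025],[[-0.11,0.0038,0],[0,0,0.12],0.025],[[-0.1205,0.0038,0],[0,0,0.14],0.025]])

```text
time_s: 18.3
tool_pos: [0.5156, -0.3353, 0.1233]
tool_rot: [-179.9, 0.2, 74.0]
force: [-1.0, -1.1, -1.8]
grip_width: 0.033
```

send_rows(steps=[[[0,0,0.01],[0,0,0],0.025],[[0,0,0.02],[0,0,0],0.025],[[0,0,0.03],[0,0,0],0.025],[[0,0,0.04],[0,0,0],0.025],[[0,0,0.045],[0,0,0],0.025]])

```text
time_s: 18.72
tool_pos: [0.5181, -0.3275, 0.0764]
tool_rot: [-179.8, -0.1, 74.6]
force: [0.6, 0.1, -2.0]
grip_width: 0.0326
```

Run:
```python
from h import *
from cell import env
t=env.read_camera("wrist");t=env.read_camera("wrist");s=env.read_camera("side");o=env.get_obs();print(o['tool_pos'],o['tool_rot'],o['force'],o['grip_width'])
cv2.imwrite('pics/h1.png',t['pixels'][:,:,::-1]);crop(s,300,160,120,90,6,'pics/h2.png')
pickle.dump(s,open('h_side.pkl','wb'))
```

```text
[ 0.51850011 -0.32911599  0.07822869] [-1.79931292e+02 -2.95317842e-02  7.45072835e+01] [-0.07438105 -0.08091553 -2.12363047] 0.0326891706045742
```

View pics/h1.png

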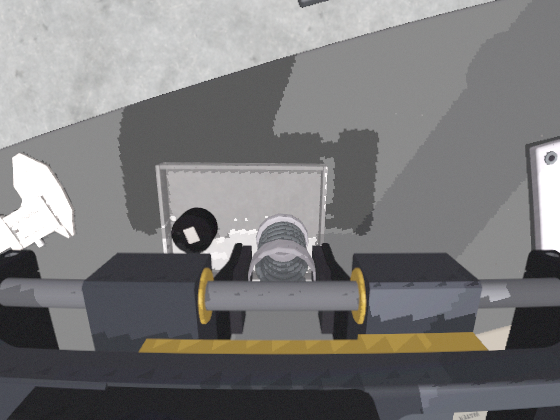

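View pics/h2.png

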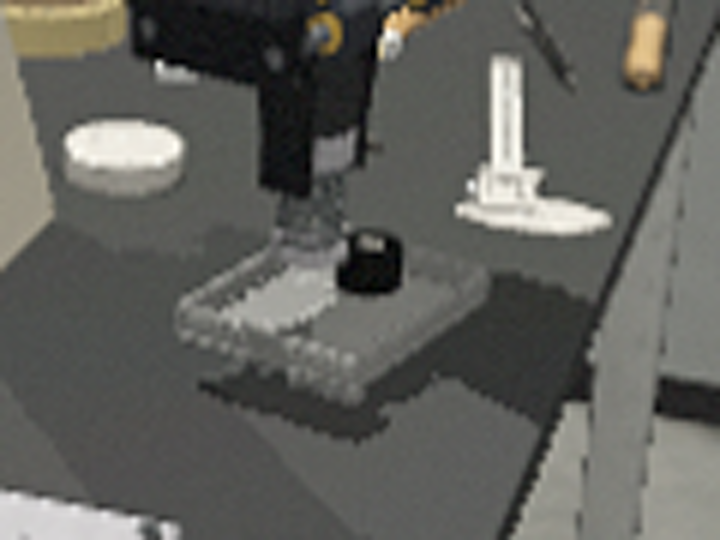

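Run:
```python
from h import *
from cell import env
t=env.read_camera("wrist")
print(onz(t,[(158,165),(326,165)],.016))
th=np.radians(-16.17);r=np.array([[np.cos(th),-np.sin(th)],[np.sin(th),np.cos(th)]])
for sh in([.5110,-.3570],):
  print('top-based',r@[-.045,-.06]+sh, r@[-.045,.06]+sh)
  print((r.T@(env.get_obs()['tool_pos'][:2]-sh)))
```

```text
[[ 0.45206507 -0.4001598   0.016     ]
 [ 0.48359781 -0.28700456  0.016     ]]
top-based [ 0.45107092 -0.40209441] [ 0.48448951 -0.28684165]
[-0.00012212  0.02837493]
```

send_rows(steps=[[[0,0,0.01],[0,0,0],0.025],[[0,0,0.02],[0,0,0],0.025],[[0,0,0.028],[0,0,0],0.025],[[0,0,0.034],[0,0,0],0.025],[[0,0,0.037],[0,0,0],0.025]])

```text
time_s: 19.33
tool_pos: [0.5177, -0.3297, 0.0403]
tool_rot: [-179.9, -0.0, 74.4]
force: [-0.2, 0.5, -2.3]
grip_width: 0.0326
```

send_rows(steps=[[[0,0,0.001],[0,0,0],0.025],[[0,0,0.002],[0,0,0],0.025],[[0,0,0.003],[0,0,0],0.025],[[0,0,0.004],[0,0,0],0.025],[[0,0,0.004],[0,0,0],0.025]])

```text
time_s: 19.75
tool_pos: [0.5187, -0.3304, 0.0382]
tool_rot: [180.0, 0.0, 74.4]
force: [0.5, -0.3, -1.2]
grip_width: 0.0328
```

send_rows(steps=[[[0,0,0.0005],[0,0,0],0.025],[[0,0,0.001],[0,0,0],0.025],[[0,0,0.001],[0,0,0],0.025],[[0,0,0.001],[0,0,0],0.025],[[0,0,0.001],[0,0,0],0.025]])

```text
time_s: 20.17
tool_pos: [0.5187, -0.3304, 0.0372]
tool_rot: [180.0, 0.0, 74.4]
force: [-0.4, 0.3, 0.5]
grip_width: 0.0325
```

send_rows(steps=[[[0,0,0.0005],[0,0,0],0.032],[[0,0,0.0005],[0,0,0],0.035],[[0,0,0.0005],[0,0,0],0.038],[[0,0,0.0005],[0,0,0],0.041],[[0,0,0.0005],[0,0,0],0.044]])

```text
time_s: 20.58
tool_pos: [0.5184, -0.3301, 0.0363]
tool_rot: [-180.0, -0.0, 74.4]
force: [-0.2, -0.2, 0.3]
grip_width: 0.0413
```

send_rows(steps=[[[0,0,0],[0,0,0],0.05],[[0,0,0],[0,0,0],0.055],[[0,0,0],[0,0,0],0.056],[[0,0,0],[0,0,0],0.056],[[0,0,0],[0,0,0],0.056]])

```text
time_s: 21.0
tool_pos: [0.5185, -0.3302, 0.0364]
tool_rot: [180.0, -0.0, 74.4]
force: [-0.0, 0.4, 0.3]
grip_width: 0.0556
```

send_rows(steps=[[[0,0,-0.008],[0,0,0],0.056],[[0,0,-0.018],[0,0,0],0.056],[[0,0,-0.03],[0,0,0],0.056],[[0,0,-0.05],[0,0,0],0.056],[[0,0,-0.08],[0,0,0],0.056]])

```text
time_s: 21.42
tool_pos: [0.5173, -0.3295, 0.1165]
tool_rot: [-179.8, -0.0, 74.4]
force: [0.7, 0.8, -0.0]
grip_width: 0.0557
```

send_rows(steps=[[[0,0,-0.025],[0,0,0],0.056],[[0,0,-0.045],[0,0,0],0.056],[[0,0,-0.06],[0,0,0],0.056],[[0,0,-0.06],[0,0,0],0.056],[[0,0,-0.06],[0,0,0],0.056]])

```text
time_s: 21.83
tool_pos: [0.5191, -0.3307, 0.1782]
tool_rot: [179.8, 0.0, 74.4]
force: [-0.1, -0.3, -0.3]
grip_width: 0.0559
```

Run:
```python
from h import *
from cell import env
t=env.read_camera("wrist");p=env.read_camera("top");s=env.read_camera("side");o=env.get_obs();print(o['time_s'],o['tool_pos'],o['tool_rot'],o['force'],o['grip_width'])
cv2.imwrite('pics/i1.png',t['pixels'][:,:,::-1]);crop(s,220,150,200,150,4,'pics/i2.png');cv2.imwrite('pics/i3.png',p['pixels'][:,:,::-1])
```

```text
21.9833 [ 0.51791022 -0.32972494  0.17548067] [-1.79906846e+02 -3.01369231e-02  7.44283387e+01] [-0.12824794 -0.12851038 -0.26180003] 0.05594698675209233
```

View pics/i1.png

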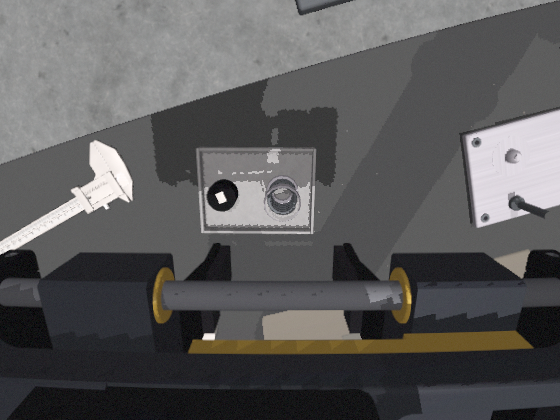

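View pics/i2.png

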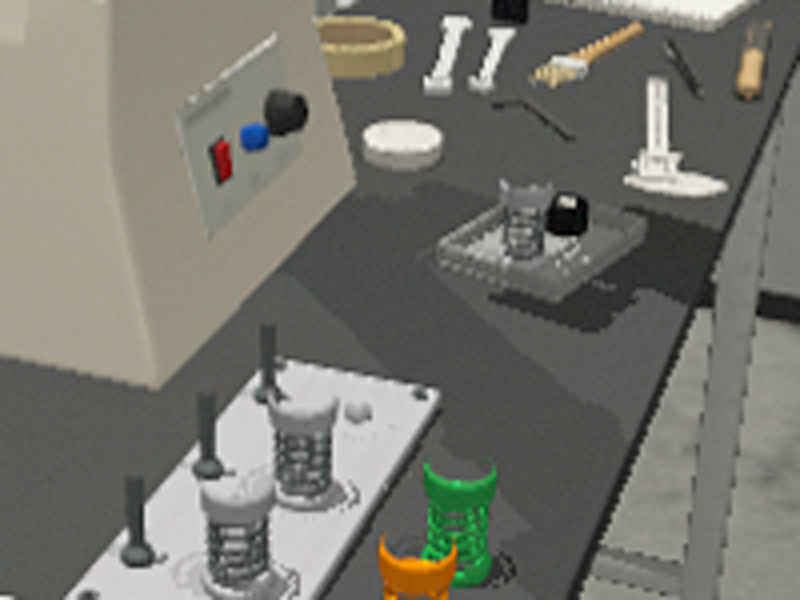

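View pics/i3.png

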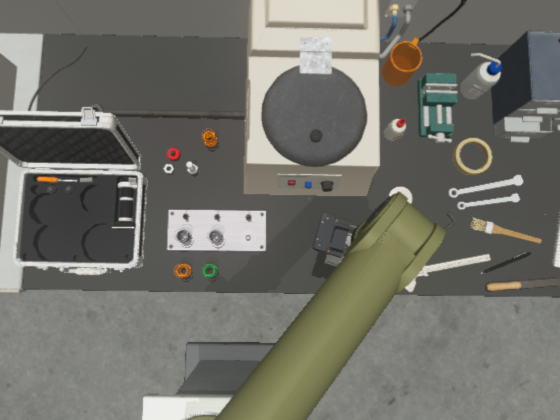

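The wrist picture shows the spring upright in the tray's empty half at (283,197), beside the specimen at (221,195). The side picture shows the two sound springs standing on the plate with the third spigot bare, and the gripper is clear of everything.

```bash
python3 -c "
from cell import env
print(env.sign_off())"
```

```text
the job is handed in; nothing more can be done
None
```

The tired spring was the one at the plate's -y station (y ≈ -0.09). It now stands in the empty half of the specimen tray, and the job was handed in at about 22 s of the 62 s allowed.

I pressed each spring to the mark in turn and held it there for about a second:

| Station | Tool height while held (mark 60 mm) | Force |
|---|---|---|
| +y | 60.3 mm | about 15 N |
| Middle | 60.7 mm | about 14 N |
| -y | 60.5 mm | about 8.5–9 N |

- **Last pictures:** The tired spring is upright beside the specimen in the tray. The other two springs stand on their spigots, the green and orange look-alikes were not touched, and the gripper is clear.
- **Disagreements:** Single force readings scattered by about ±0.8 N, some slightly above 15 N or 9 N. The wrist and top cameras disagreed by up to about 5 mm on the plate's position. I aimed the presses 1.5 mm off the top-camera position in x and y, towards what the wrist and side cameras showed. The gripper read 32.6 mm on the 34 mm cap, but the grip held without slipping.

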